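Hold the toppings caddy open for emptying

TASK

We are emptying the toppings caddy for its evening wash: lift the scoop up and off the wire hook at the caddy's end, stand it bowl-down in the tall mug and let go of it. Then take the caddy's lid by its front bar, raise it to about 60 degrees from shut and keep holding it there so I can lift the pans out; its hinge has no stay, so do not let it drop, and do not swing it back to upright or beyond, towards the glass case. Finish with the lid bar still held in your gripper, and leave the two small cups and the honey jar where they are.

Things in the scene. Friction and masses are not known exactly. Their poses are not given: they have to be found in the camera images.
- caddy: long low toppings caddy: steel box with black end cheeks, four white pans inside and a clear lid, 133 mm deep (x) x 310 mm wide (y) x 98 mm high, fixed to the counter. Origin: centre of its underside; x points away from the robot (to the hinge and the glass case), y along its length to the left, z up.
- hook_seat (a point): lowest point of the wire hook (wire 6 mm) where the scoop's loop hangs, off the caddy's right end (-y), 182 mm above the counter. Its post stands 38 mm behind (caddy +x), up to 188 mm high; its tip, 14 mm in front (-x, towards the robot), turns up to 196 mm: lift the loop at least 16 mm (at most 60), then draw it off towards -x. Axes as the caddy's.
- scoop: steel scoop with a bent-wire handle, 170 mm long, 70 g, hanging bowl-down by its loop. Origin: lowest point of the bowl; z up the handle, y across the loop (along the caddy), x through it. Bowl 40 mm (y) x 30 mm (x), z = 0 to 40 mm; narrow double-wire stem to z = 76 mm, widening to a loop 30 mm wide over its two upright 6 mm wires, z = 96 to 156 mm; top at 170 mm.
- scoop_grip (a point): middle of the loop's two straight upright wires, 130 mm above the scoop's origin; squeeze across y (30 mm wide). It lies 34 mm below the hook seat when hung.
- scoop_bowl (a point): middle of the scoop's bowl, 20 mm above the scoop's origin.
- tall_mug: tall white mug, loose, 100 mm high, 84 mm across outside, about 70 mm across inside, 7 mm thick floor, with a handle on its -y side. Origin: on the underside, 20 mm from the mug's axis towards the handle; z up.
- mug_floor (a point): centre of the mug's inside floor, on the mug's axis, 7 mm above its underside (rim 93 mm above this point).
- lid_angle (a joint): angle of the caddy's clear lid in rad: 0 shut, 1.047 is 60 degrees, growing as the front edge rises; it falls shut freely from anything below upright and falls back onto the glass case beyond upright (stop at 1.8). Weighs about 0.3 kg; about 1.4 N upward at the shut bar holds it.
- lid_hinge (a point): middle of the lid's hinge axis, at the caddy's rear edge, 92 mm above the counter; the axis is the caddy's y.
- lid: the caddy's clear lid, 121 x 290 x 4 mm with black edges and, in front of its front edge, a black round bar handle 10 mm thick on two arms, straight and free over 90 mm along the caddy's y. Origin: middle of the hinge axis; shut, its axes are the caddy's, and it turns about y.
- lid_grip (a point): middle of the bar. With the lid shut it lies 162 mm in front of the hinge axis (-x) and 20 mm above it, 112 mm above the counter; free gap of 29 mm between the bar and the lid's front edge, whose top lies 14 mm below the bar's middle.
- small_cup: small white espresso cup, 54 mm high, loose bystander.
- dark_cup: small dark purple espresso cup, 52 mm high, loose bystander.
- jar: honey jar with a grey lid, 66 mm across, 102 mm high, loose bystander near the glass case.

How it is judged (in metres and radians):
On the way, in this order (a step that is already met when the one before it is completed fails the run):
1. the scoop is lifted off the hook by the gripper: its loop is clear of the hook, with the lid still shut (contact force between the fingers and scoop above 0.5 N and distance between scoop_grip and hook_seat above 0.07 m and value of joint lid_angle below 0.1 rad), for 0.1 s.
2. the scoop stands bowl-down in the upright tall mug, let go and at rest, with the lid still shut (horizontal distance between scoop_bowl and mug_floor below 0.033 m and z of scoop_bowl in the frame of mug_floor between 0 and 0.04 m and angle between scoop's own z axis and vertical below 0.7 rad and angle between tall_mug's own z axis and vertical below 0.1 rad and linear speed of scoop below 0.05 m/s and contact force between the arm and scoop below 0.1 N and value of joint lid_angle below 0.1 rad), for 0.2 s.
At the end, for the whole second after the job is handed in: The lid stands still at 60 degrees (plus or minus 8) from shut, its bar held by the fingers (over 0.5 N, TCP within 60 mm of the bar's middle); the scoop stands bowl-down on the floor of the upright tall mug on the counter, leaning no more than 40 degrees, at rest and not touched by the robot (value of joint lid_angle between 0.908 and 1.187 rad and velocity of joint lid_angle between -0.1 and 0.1 rad/s and contact force between the fingers and lid above 0.5 N and horizontal distance between scoop_bowl and mug_floor below 0.033 m and z of scoop_bowl in the frame of mug_floor between 0 and 0.04 m and angle between scoop's own z axis and vertical below 0.7 rad and angle between tall_mug's own z axis and vertical below 0.1 rad and height (world z) of tall_mug below 0.01 m and linear speed of scoop below 0.05 m/s and contact force between the arm and scoop below 0.1 N and distance between the grasp point and lid_grip below 0.06 m); the arm keeps its last pose, push and grip.
It fails at once if the lid is dropped (falls at over 1.5 rad/s) (velocity of joint lid_angle below -1.5 rad/s).
It fails at once if the lid is swung back to upright or beyond (over 86 degrees), towards the glass case (value of joint lid_angle above 1.5 rad).
It fails at once if a small cup or the honey jar is moved by more than 20 mm (distance of any of small_cup, dark_cup, jar from where it was at the start of the episode above 0.02 m).
It also fails if it takes over 58 s, if anything falls off the work surface, if the arm or the gripper's body presses on something with over 40 N, if the wrist force passes 120 N, or if a joint passes its speed limit or range.

ROBOT

A 6-joint arm with a two-finger parallel gripper is mounted at the origin on a cart in front of the work surface, level with it; the furniture and walls round the work are solid. World frame = base frame: x ahead of the robot, y to its left, z up, the work surface at z = 0. Lengths are in mm, angles in rad, forces in N, time in s.
With the tool pointing down it reaches from about 275 to 1000 mm from the base axis. Payload 8.4 kg.
Tool frame: the origin (TCP) lies between the finger pads, 19 mm behind the fingertips; this is the grasp point; z points along the fingers, y is the line along which they close (so a half turn about z gives the same grasp; the last joint's range is limited). The gripper opens to 85 mm and grips with 20 to 120 N. Pads are 22 mm wide; open, the fingers measure 114 mm over their backs; the gripper's body (76 mm by 85 mm) begins 54 mm behind the grasp point. The pads swing forward as they close: fully open they stand 13 mm farther back than shut.
Start: joints at [1.147, 0.353, 1.633, -0, 1.155, -0.002], TCP at [255.876, 570.224, 249.981] pointing down, gripper open.
Joint ranges: [-2.63, 2.63], [-0.92, 2.1], [0.06, 2.66], [-1.3, 4.44], [0, 2.69], [-3.02, 3.02]. Speed limits (rad/s): [2.22, 2.22, 2.79, 3.14, 3.14, 3.14].

INTERFACE

Orientations are given as [roll, pitch, yaw] about the fixed x, y, z axes, in that order (R = Rz(yaw) Ry(pitch) Rx(roll)).
In Python, from rig import sensors, grab_frame, camera_params, order gives the robot as it stands. The module is installed in compiled form; this text tells all that it offers.
- The arm moves only by the tool move_arm, never from a script. Its argument "motion" is a list of rows, each a list of 7 numbers: the turn, a rotation vector about the tool's x, y, z in parts of the range, where 1.0 means 180 degrees, then the shift along the tool's x, y, z in parts of the range, where 1.0 means 800 mm, then the finger opening in m, from 0 to 0.0854. A call has 1 to 8 rows; each row is the pose to reach, as a shift and turn from the pose commanded when the call began, along the tool's axes at that moment; what a row does not reach only later rows make up. A row lasts 1/8 s, in which the tool goes at most 62.5 mm and 10.7 degrees, less where a joint would pass 70% of its speed; a pose out of reach is approached as far as the arm can. A call with a gripper value outside its range is refused whole. The fingers move at their own pace and stop on an object; "grip_force" is the grip in N (left out, the last holds). Time passes only in rows, so rows that repeat a pose let the fingers close. It gives the time, the measured TCP pose, the force, the opening and the grip force at its end, in the units of the state.
- sensors.sense(): the state, without advancing time (a new reading comes with each control period).
- grab_frame(name): name is "scene" or "top" or "wrist"; returns (picture, depth): 400x640x3 uint8, red, green, blue; 400x640 float32, mm along the optical axis (not along the pixel's ray), 0 where there is no reading.
- camera_params(name): a dict with "camera_matrix" (3x3 intrinsics, pixels), "world_from_camera" (4x4, takes a point from camera to world coordinates). Camera axes: x right, y down, z forward; pixel columns grow to the right and rows downward; lengths in mm; the calibration is good to about 2 mm. A picture is of the moment at which its call begins: read the wrist's pose just before it. camera_params takes no time and is no camera call; for the wrist camera it gives the pose at the moment of the call.
- order.sign_off(): hands the job in; it is judged then, once.
The state is a dict: "clock": time; "qpos": joint angles; "qvel": joint speeds; "joint_efforts": joint torques, N m; "eef_pos": TCP position; "tcp_rot": TCP orientation; "contact_force": force on the tool from outside, world axes, zero at the start; "wrist_torque": the same for the moment, N m; "opening": opening from 0.0 (shut) to 1.0 (fully open); "grasp_force": force on a finger pad.
Only numpy, scipy, OpenCV 4.12 (cv2) and the standard library are available. Lean on these libraries where they do the work, as an engineer would, in place of code of your own. Each camera call takes 0.05 s, during which the arm holds its last target. There are 200 camera calls.

## Working session

There is one attempt and no reset: what is moved stays moved. The work goes in short steps, Python scripts to look and compute and a tool call to move; the robot and the scene stay as the last step left them, time stands still between calls to the robot, and variables do not carry over. Pictures are saved under pics/ and viewed, at most 10 in all, crops included, and the job is handed in when it is done.

Besides the shell and the picture viewer there is one more tool, called after "Request:" as name(argument=value, ...), one argument or row to a line, values as JSON. move_arm: Moves the arm, as the interface text tells. Its arguments: {"type":"object","properties":{"motion":{"type":"array","items":{"type":"array","items":{"type":"number"}}},"grip_force":{"type":"number"}},"required":["motion"]}

```bash
mkdir -p pics; cat > h.py <<'E'
import numpy as np,cv2
from rig import sensors,grab_frame,camera_params,order
def cloud(name):
    p=camera_params(name);im,d=grab_frame(name)
    K=np.array(p["camera_matrix"]);T=np.array(p["world_from_camera"])
    v,u=np.mgrid[:400,:640]
    P=np.stack([(u-K[0,2])/K[0,0]*d,(v-K[1,2])/K[1,1]*d,d],-1)
    W=P@T[:3,:3].T+T[:3,3]; W[d==0]=np.nan
    return im,W
def save(n,im): cv2.imwrite(f"pics/{n}.png",im[...,::-1])
E
python3 - <<'E'
from h import *
for n in("scene","top"):
    im,W=cloud(n);save(n,im);np.savez(f"{n}.npz",im=im,W=W)
    p=camera_params(n);print(n,np.round(p["world_from_camera"],3).tolist(),np.round(p["camera_matrix"],1).tolist())
print(sensors.sense())
E
```

```text
scene [[0.75, -0.489, 0.445, -73.616], [-0.661, -0.539, 0.523, -845.475], [-0.016, -0.686, -0.727, 1083.604], [0.0, 0.0, 0.0, 1.0]] [[471.4, 0.0, 321.4], [0.0, 471.4, 207.7], [0.0, 0.0, 1.0]]
top [[0.027, -0.997, 0.07, 412.606], [-1.0, -0.026, 0.006, -185.059], [-0.004, -0.07, -0.998, 1316.586], [0.0, 0.0, 0.0, 1.0]] [[457.0, 0.0, 321.6], [0.0, 457.0, 203.6], [0.0, 0.0, 1.0]]
{'clock': 0.1, 'qpos': array([ 1.14665528e+00,  3.53600505e-01,  1.63404476e+00,  5.53984334e-05,
        1.15520443e+00, -2.39863859e-03]), 'qvel': array([ 0.00216006, -0.00118427, -0.00138585, -0.0001548 ,  0.0001911 ,
        0.00072907]), 'joint_efforts': array([ 1.93639780e-04, -6.06361413e+01, -3.42817891e+01,  1.38127768e-05,
        3.96812087e-03,  2.73302618e-05]), 'eef_pos': array([255.66477029, 569.88014946, 249.32966236]), 'tcp_rot': array([-3.14033574e+00, -5.36696563e-05,  2.71982781e+00]), 'contact_force': array([ 1.40087529, -0.30310556, -0.58363109]), 'wrist_torque': array([-0.01358219,  0.02167898, -0.0040403 ]), 'grasp_force': 0.0, 'opening': 0.9947593527401284}
```

View pics/scene.png

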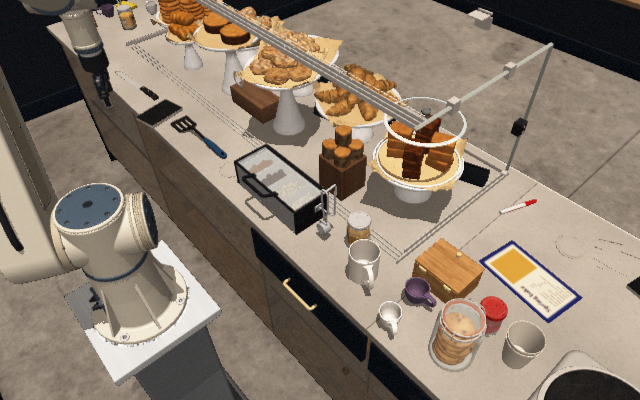

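View pics/top.png

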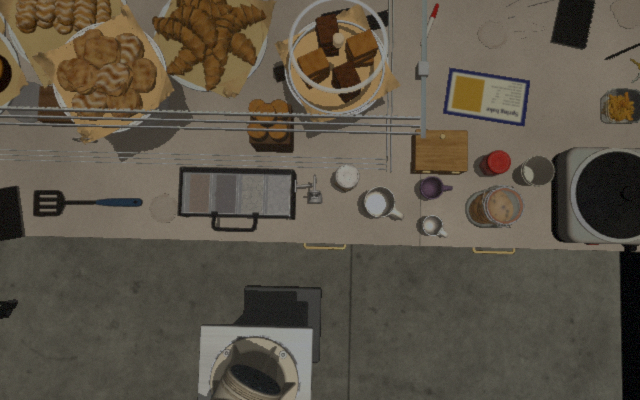

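Caddy spans about (235–325, 145–230) in the scene view and (180–295, 168–218) in the top view. The scoop hangs at its right end, the mug is at top (378,205), and the jar at (346,176).

```bash
python3 - <<'E'
from h import *
a=np.load("scene.npz");b=np.load("top.npz")
c1=cv2.resize(a["im"][140:300,220:420],None,fx=4,fy=3.6,interpolation=3)[:300*2]
c1=cv2.resize(a["im"][140:290,225:425],(800,600),interpolation=3)
save("c1",c1)
c2=cv2.resize(b["im"][150:250,170:410],(800,333),interpolation=3);save("c2",c2)
W=b["W"]
for (u,v) in [(235,190),(185,173),(293,173),(183,215),(292,215),(235,227),(215,227),(253,227),(312,183),(315,195),(346,176),(378,205),(365,205),(396,213),(431,226),(431,187),(300,125),(300,119),(405,130),(388,160)]: print(u,v,np.round(W[v,u]))
W=a["W"];print()
for (u,v) in [(325,225),(325,230),(323,222),(326,200),(331,190),(322,190),(262,188),(268,212),(300,205),(313,220),(240,160),(420,120),(280,37)]: print(u,v,np.round(W[v,u]))
E
```

```text
235 190 [528.  55.  97.]
185 173 [570. 190. 101.]
293 173 [578. -99.  98.]
183 215 [458. 191.  98.]
292 215 [ 465. -100.   98.]
235 227 [431.  71.  -4.]
215 227 [428. 101. 112.]
253 227 [430.  -0. 118.]
312 183 [ 564. -148.    0.]
315 195 [ 524. -159.   59.]
346 176 [ 573. -242.  102.]
378 205 [ 504. -340.    7.]
365 205 [ 497. -294.   99.]
396 213 [ 478. -378.   96.]
431 226 [ 448. -492.    9.]
431 187 [ 560. -491.    9.]
300 125 [ 733. -108.   -1.]
300 119 [ 750. -108.    3.]
405 130 [ 726. -415.    2.]
388 160 [ 636. -367.    1.]

325 225 [ 516. -166.   57.]
325 230 [ 509. -174.   48.]
323 222 [ 515. -158.   64.]
326 200 [ 577. -102.   70.]
331 190 [650. -44.  21.]
322 190 [ 519. -153.  188.]
262 188 [463.  66.  74.]
268 212 [452.  33.  -0.]
300 205 [490. -87.  98.]
313 220 [526. -99.  15.]
240 160 [475. 195.  98.]
420 120 [ 638. -347.  464.]
280 37 [932. 559. 220.]
```

View pics/c1.png

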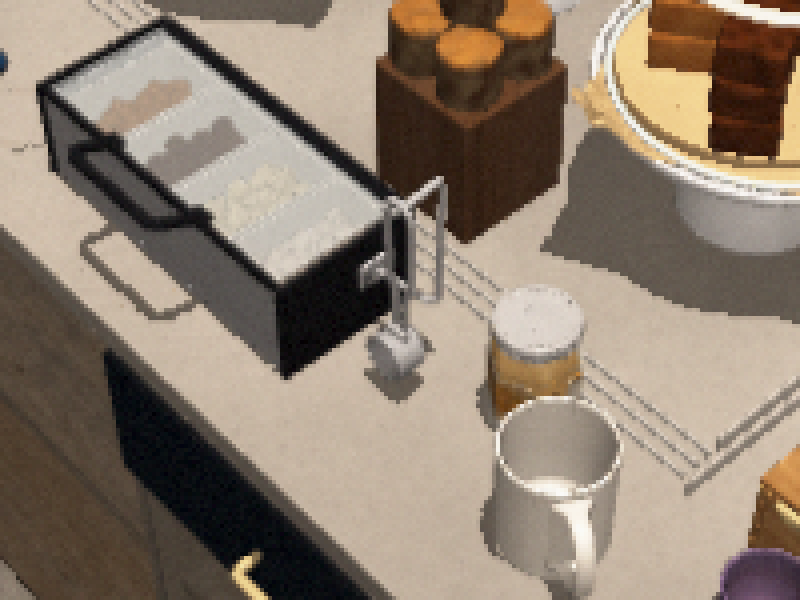

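View pics/c2.png

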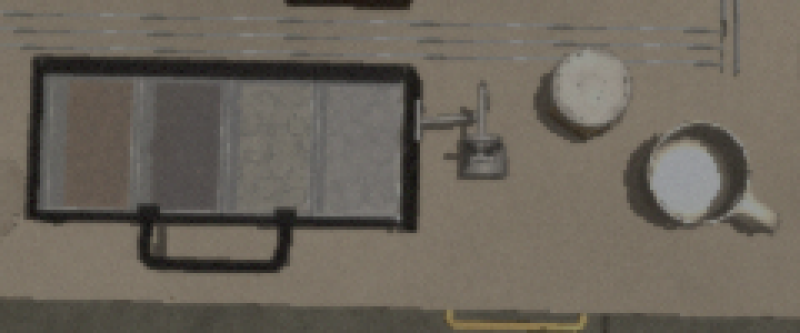

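```bash
python3 - <<'E'
from h import *
a=np.load("scene.npz");b=np.load("top.npz")
W=b["W"];im=b["im"].astype(int)
z=W[...,2];x=W[...,0];y=W[...,1]
def rect(n,m):
    P=np.float32(W[m][:,:2]);r=cv2.minAreaRect(P);print(n,len(P),np.round(r[0],1),np.round(r[1],1),r[2], np.round(P.min(0)),np.round(P.max(0)),np.nanmedian(z[m]))
reg=(x>400)&(x<620)&(y<230)&(y>-122)
blk=reg&(z>85)&(z<125)&(im.max(-1)<60)
rect("blacktop",blk&(x>445)); rect("bar",blk&(x<438))
for lo in(-5,10,20,30,40,50,60,70,80,90,100):
    m=blk&(x<445)&(abs(y-lo)<6)
    if m.any(): print(lo,np.round(np.sort(x[m]),0)[:12],np.round(np.median(z[m])))
for n,d in(("top",b),("scene",a)):
    W2=d["W"];m=(W2[...,0]>470)&(W2[...,0]<600)&(W2[...,1]<-118)&(W2[...,1]>-195)&(W2[...,2]>20)
    P=W2[m];P=P[np.argsort(P[:,2])];print(n,len(P));
    for lo in range(20,210,10):
        q=P[(P[:,2]>=lo)&(P[:,2]<lo+10)]
        if len(q):print(lo,len(q),np.round(q.min(0)),np.round(np.median(q,0)),np.round(q.max(0)))
for n,d in(("top",b),("scene",a)):
    W2=d["W"];m=(W2[...,2]>88)&(W2[...,2]<112)&(W2[...,0]>440)&(W2[...,0]<640)
    for nm,mm in(("mug",m&(W2[...,1]<-275)&(W2[...,1]>-370)),("jar",m&(W2[...,1]<-195)&(W2[...,1]>-274))):
        if mm.sum()>5:
            c,r=cv2.minEnclosingCircle(np.float32(W2[mm][:,:2]));print(n,nm,mm.sum(),c,r,np.median(W2[mm][:,2]))
E
```

```text
blacktop 1155 [517.2  52.8] [142.4 309.6] 0.14095933735370636 [ 446. -102.] [589. 208.] 99.24430098267499
bar 168 [427.5  52.2] [114.2  18.5] 88.92327117919922 [418.  -5.] [438. 109.] 116.22441643755155
-5 [422. 425. 425. 428. 428. 428. 430. 430. 430. 433. 433. 433.] 114.0
10 [419. 419. 420. 420. 420. 422. 422. 422. 422. 422. 425. 425.] 116.0
20 [419. 419. 419. 419. 419. 422. 422. 422. 422. 424. 424. 424.] 116.0
30 [419. 419. 419. 419. 421. 422. 422. 422. 424. 424. 424. 424.] 116.0
40 [419. 419. 419. 419. 419. 421. 421. 421. 421. 421. 424. 424.] 117.0
50 [418. 418. 418. 419. 419. 421. 421. 421. 421. 424. 424. 424.] 116.0
60 [418. 421. 421. 421. 421. 421. 423. 423. 423. 423. 424. 426.] 116.0
70 [420. 420. 421. 421. 423. 423. 423. 423. 423. 426. 426. 426.] 118.0
80 [420. 420. 420. 420. 423. 423. 423. 423. 423. 425. 425. 425.] 118.0
90 [420. 420. 420. 420. 422. 423. 423. 423. 423. 425. 425. 425.] 115.0
100 [420. 420. 420. 422. 422. 422. 425. 425. 425. 425. 428. 428.] 115.0
top 235
20 8 [ 507. -167.   20.] [ 507. -156.   24.] [ 507. -145.   26.]
30 3 [ 506. -176.   31.] [ 511. -142.   39
[... 1870 characters left out ...]
 -145.  150.]
150 17 [ 519. -173.  150.] [ 525. -158.  157.] [ 564. -145.  159.]
160 13 [ 520. -173.  161.] [ 523. -161.  165.] [ 564. -145.  169.]
170 17 [ 520. -172.  171.] [ 525. -162.  178.] [ 564. -149.  180.]
180 46 [ 510. -172.  180.] [ 529. -159.  185.] [ 563. -150.  190.]
190 7 [ 506. -163.  192.] [ 509. -159.  195.] [ 512. -156.  197.]
top mug 147 (527.5333862304688, -322.0669860839844) 67.38375091552734 100.22966617435281
top jar 475 (574.41796875, -243.90963745117188) 32.943294525146484 102.21145734901393
scene mug 250 (529.7152099609375, -322.51953125) 71.26058959960938 96.47643030333671
scene jar 361 (573.6686401367188, -241.94338989257812) 35.123294830322266 101.32829309751776
```

```bash
cat >> h.py <<'E'
from scipy.spatial.transform import Rotation as R
def down(tilt,yaw=0):  # tool z tilted forward from down by tilt (rad) , fingers closing along world y (yaw turns about vertical)
    s,c=np.sin(tilt),np.cos(tilt)
    return R.from_euler('z',yaw)*R.from_matrix(np.array([[-c,0,-s],[0,1,0],[s,0,-c]]).T)
def pose():
    s=sensors.sense();return R.from_euler('xyz',s["tcp_rot"]),np.array(s["eef_pos"])
def row(p,Rt,pr=None):
    R0,p0=pr or pose()
    print(np.round((R0.inv()*Rt).as_rotvec(),3),np.round(R0.inv().apply(np.array(p)-p0)/1000,4))
E
python3 - <<'E'
from h import *
a=np.load("scene.npz");b=np.load("top.npz")
for d in(b,a):
    W=d["W"];x,y,z=W[...,0],W[...,1],W[...,2]
    m=(z>94)&(z<106)&(x>450)&(x<550)&(y<-285)&(y>-400)
    P=W[m][:,:2]
    c=np.array([503,-335.])
    for _ in range(6):
        k=abs(np.hypot(*(P-c).T)-38.5)<7
        Q=P[k];s=np.linalg.lstsq(np.c_[2*Q,np.ones(len(Q))],(Q**2).sum(1),rcond=None)[0];c=s[:2]
    print(c,np.sqrt(s[2]+c@c),k.sum(),len(P))
t=down(np.pi/4)
row([440,-159,230],t)
row([330,250,260],t)
E
```

```text
[ 507.40786426 -331.99758551] 40.32857501201673 133 149
[ 507.36468047 -331.78013206] 40.264097679583045 179 188
[-0.167 -0.774 -0.399] [-0.4666 -0.5895  0.02  ]
[-0.167 -0.774 -0.399] [-0.1988 -0.2614 -0.0104]
```

Careful with the scale: shifts go in shares of 800 mm and turns go in shares of 180 degrees. That gives: -0.375 m / 0.8 = -0.4688, -0.33 m / 0.8 = -0.4125, -0.774 rad / 3.1416 = -0.2464.

Request:
move_arm(
  motion=[
    [-0.0064,-0.0318,-0.0159,-0.05,-0.0563,0,0.06],
    [-0.0159,-0.07,-0.035,-0.1,-0.1125,0,0.06],
    [-0.0255,-0.1114,-0.0573,-0.15,-0.175,-0.0063,0.06],
    [-0.035,-0.1592,-0.0828,-0.2,-0.2375,-0.0063,0.06],
    [-0.0446,-0.2069,-0.1066,-0.2375,-0.2938,0,0.06],
    [-0.0532,-0.2464,-0.1273,-0.2875,-0.35,0,0.06],
    [-0.0532,-0.2464,-0.1273,-0.3313,-0.4125,0,0.06],
    [-0.0532,-0.2464,-0.1273,-0.375,-0.4688,0,0.06],
  ],
)

```text
clock: 1.1
eef_pos: [372.4, 117.1, 248.7]
tcp_rot: [3.141, 0.782, -3.139]
contact_force: [1.4, -0.3, 0.3]
opening: 0.705
grasp_force: 0.0
```

```bash
python3 - <<'E'
from h import *
print(pose()[1],sensors.sense()["qpos"])
row([440,-159,230],down(np.pi/4))
row([450,-159,219],down(np.pi/4))
E
```

```text
[372.43713948 117.06687035 248.73795993] [ 0.67156956 -0.280124    2.54577808 -1.15949965  0.49697627  0.05064683]
[ 0.002 -0.003  0.002] [-0.0343 -0.2762  0.0603]
[ 0.002 -0.003  0.002] [-0.0336 -0.2763  0.0752]
```

In the tool's units: -0.276 m / 0.8 = -0.345, -0.26 m / 0.8 = -0.325.

Request:
move_arm(
  motion=[
    [0,0,0,-0.0125,-0.0625,0.025,0.06],
    [0,0,0,-0.025,-0.1313,0.05,0.06],
    [0,0,0,-0.0375,-0.2,0.075,0.06],
    [0,0,0,-0.0425,-0.2688,0.0813,0.06],
    [0,0,0,-0.0425,-0.325,0.0875,0.06],
    [0,0,0,-0.0425,-0.345,0.0938,0.06],
    [0,0,0,-0.0425,-0.345,0.0938,0.06],
    [0,0,0,-0.0425,-0.345,0.0938,0.06],
  ],
)

```text
clock: 2.1
eef_pos: [461.3, -68.9, 229.7]
tcp_rot: [-3.038, 0.762, 3.139]
contact_force: [0.4, 0.2, -0.3]
opening: 0.699
grasp_force: 0.0
```

```bash
python3 - <<'E'
from h import *
print(pose()[1],sensors.sense()["qpos"])
im,W=cloud("wrist");save("w1",im)
m=(W[...,0]>505)&(W[...,0]<535)&(W[...,1]<-125)&(W[...,1]>-195)&(W[...,2]>120)&(W[...,2]<175)
P=W[m];print(len(P),np.round(np.percentile(P,[2,50,98],axis=0)))
l=P[P[:,1]<-162];r=P[P[:,1]>-156];print(np.median(l,0),np.median(r,0))
row([521,-159,148],down(np.pi/4))
E
```

```text
[461.28363688 -68.85457237 229.74446391] [-1.50963266e-01 -1.06051771e-01  2.47902379e+00 -5.10808064e-01
  1.25496695e-03 -1.16697497e+00]
952 [[ 519. -171.  121.]
 [ 520. -166.  150.]
 [ 524. -142.  174.]]
[ 520.44077996 -167.97654049  150.03560147] [ 520.36958832 -144.18522202  149.72954656]
[-0.105 -0.023 -0.   ] [ 0.0134 -0.079   0.1092]
```

View pics/w1.png

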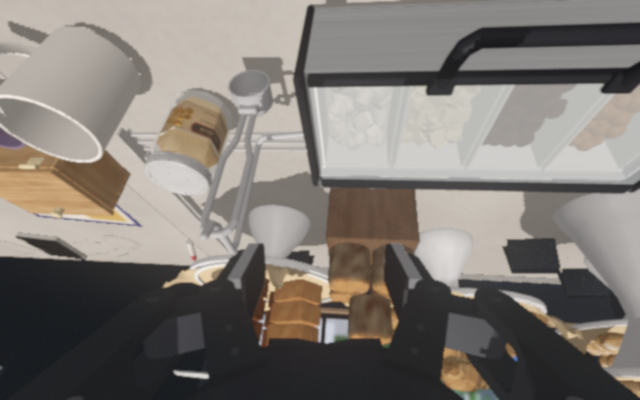

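The wrist view shows the mug at about (70,95), the jar at (190,140) and the scoop loop at (230,170). The 45° tilt puts joint 5 at its limit, so I'll use 30° instead.

```bash
python3 - <<'E'
from h import *
t=down(np.pi/6)
row([478,-158,219],t);row([521,-158,145],t)
E
```

```text
[-0.105  0.238 -0.014] [-0.0046 -0.0865  0.0285]
[-0.105  0.238 -0.014] [ 0.0154 -0.0778  0.1112]
```

In the tool's units: -0.086 m / 0.8 = -0.1075, -0.065 m / 0.8 = -0.0813, 0.238 rad / 3.1416 = 0.0758.

Request:
move_arm(
  motion=[
    [-0.0159,0.0382,-0.0022,-0.0025,-0.0375,0.0125,0.06],
    [-0.0334,0.0758,-0.0045,-0.0063,-0.0813,0.025,0.06],
    [-0.0334,0.0758,-0.0045,-0.0063,-0.1075,0.035,0.06],
    [-0.0334,0.0758,-0.0045,-0.0063,-0.1075,0.035,0.06],
    [-0.0334,0.0758,-0.0045,-0.0063,-0.1075,0.035,0.06],
  ],
)

```text
clock: 2.78
eef_pos: [477.9, -157.2, 219.7]
tcp_rot: [3.138, 0.524, -3.141]
contact_force: [-0.1, -0.4, -0.2]
opening: 0.702
grasp_force: 0.0
```

```bash
python3 - <<'E'
from h import *
print(pose()[1],sensors.sense()["qpos"])
t=down(np.pi/6)
row([478,-158,219],t);row([521,-158,145],t)
E
```

```text
[ 477.94573481 -157.1887617   219.68075787] [-0.46865541  0.0201307   2.24637479  0.54226156  0.45939992 -2.47966755]
[0.003 0.    0.   ] [ 0.0003 -0.0008  0.0006]
[0.003 0.    0.   ] [ 0.0001 -0.0011  0.0862]
```

In the tool's units: 0.086 m / 0.8 = 0.1075, 0.06 m / 0.8 = 0.075.

Request:
move_arm(
  motion=[
    [0,0,0,0,-0.0013,0.0375,0.06],
    [0,0,0,0,-0.0013,0.075,0.06],
    [0,0,0,0,-0.0013,0.1075,0.06],
    [0,0,0,0,-0.0013,0.1075,0.06],
    [0,0,0,0,-0.0013,0.1075,0.06],
  ],
)

```text
clock: 3.4
eef_pos: [520.4, -157.5, 145.5]
tcp_rot: [3.14, 0.524, -3.141]
contact_force: [0.2, -0.6, 0.7]
opening: 0.703
grasp_force: 0.0
```

```bash
python3 - <<'E'
from h import *
print(pose()[1])
im,W=cloud("wrist");save("w2",im)
E
```

```text
[ 520.43578497 -157.4839365   145.52430695]
```

View pics/w2.png

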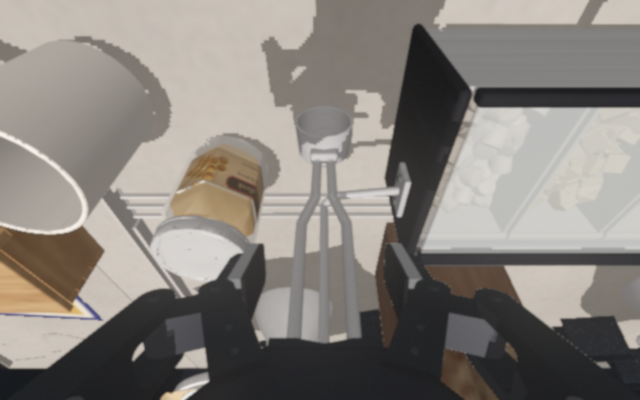

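The loop wires (295–360) sit centred between the pads (about 250 and 395), so I'm closing.

Request:
move_arm(
  motion=[
    [0,0,0,0,0,0,0.03],
    [0,0,0,0,0,0,0.02],
    [0,0,0,0,0,0,0.015],
    [0,0,0,0,0,0,0.015],
    [0,0,0,0,0,0,0.015],
  ],
  grip_force=40,
)

```text
clock: 4.08
eef_pos: [521.2, -157.8, 145.8]
tcp_rot: [3.141, 0.525, -3.141]
contact_force: [-2.9, 1.5, 7.2]
opening: 0.337
grasp_force: 39.6
```

```bash
python3 - <<'E'
from h import *
print(pose()[1])
t=down(np.pi/6);p=pose()[1]
for d in([0,0,32],[-60,0,36],[-70,0,110]): row(p+d,t)
E
```

```text
[ 521.15321792 -157.81652081  145.8170159 ]
[0.001 0.002 0.   ] [-0.016   0.     -0.0277]
[0.001 0.002 0.   ] [ 0.0339  0.0001 -0.0612]
[0.001 0.002 0.   ] [ 5.400e-03  1.000e-04 -1.303e-01]
```

In the tool's units: -0.061 m / 0.8 = -0.0763, -0.016 m / 0.8 = -0.02.

Request:
move_arm(
  motion=[
    [0,0,0,-0.01,0,-0.0175,0.015],
    [0,0,0,-0.02,0,-0.035,0.015],
    [0,0,0,-0.02,0,-0.035,0.015],
    [0,0,0,0,0,-0.0475,0.015],
    [0,0,0,0.0225,0,-0.0625,0.015],
    [0,0,0,0.0425,0,-0.0763,0.015],
    [0,0,0,0.0425,0,-0.0763,0.015],
  ],
)

```text
clock: 4.95
eef_pos: [459.6, -157.4, 180.2]
tcp_rot: [3.139, 0.523, 3.141]
contact_force: [-0.0, -0.1, 0.1]
opening: 0.339
grasp_force: 39.5
```

```bash
python3 - <<'E'
from h import *
s=sensors.sense();print(pose()[1],s["qpos"],s["grasp_force"])
t=down(np.pi/6);p=pose()[1]
for y in(0,-.3,-.5): row([470,-220,275],down(np.pi/6,y))
for y in(0,-.3,-.5): row([507,-332,275],down(np.pi/6,y))
E
```

```text
[ 459.56825204 -157.4173161   180.15347505] [-0.49220204  0.07141565  2.31432695  0.71344826  0.37136164 -2.68361536] 39.483797550201416
[ 0.002 -0.001 -0.001] [-0.0565 -0.0624 -0.0771]
[ 0.152 -0.001  0.259] [-0.0565 -0.0624 -0.0771]
[ 0.251 -0.001  0.432] [-0.0565 -0.0624 -0.0771]
[ 0.002 -0.001 -0.001] [-0.0886 -0.1744 -0.0588]
[ 0.152 -0.001  0.259] [-0.0886 -0.1744 -0.0588]
[ 0.251 -0.001  0.432] [-0.0886 -0.1744 -0.0588]
```

In the tool's units: -0.1744 m / 0.8 = -0.218, -0.15 m / 0.8 = -0.1875, 0.432 rad / 3.1416 = 0.1375.

Request:
move_arm(
  motion=[
    [0.0255,0,0.0446,-0.0225,0,-0.0375,0.015],
    [0.0509,0,0.0891,-0.0463,0,-0.0813,0.015],
    [0.0799,0,0.1375,-0.0563,-0.0375,-0.0963,0.015],
    [0.0799,0,0.1375,-0.075,-0.0875,-0.0875,0.015],
    [0.0799,0,0.1375,-0.0875,-0.1375,-0.0788,0.015],
    [0.0799,0,0.1375,-0.1,-0.1875,-0.0725,0.015],
    [0.0799,0,0.1375,-0.1108,-0.218,-0.0735,0.015],
    [0.0799,0,0.1375,-0.1108,-0.218,-0.0735,0.015],
  ],
)

```text
clock: 5.95
eef_pos: [509.3, -333.7, 275.8]
tcp_rot: [3.141, 0.525, 2.641]
contact_force: [0.1, 0.7, -1.4]
opening: 0.336
grasp_force: 39.6
```

```bash
python3 - <<'E'
from h import *
s=sensors.sense();print(pose()[1],s["qpos"],s["grasp_force"],s["contact_force"])
for n in("scene","top"):
    im,W=cloud(n);x,y,z=W[...,0],W[...,1],W[...,2]
    m=(abs(x-507)<60)&(abs(y+332)<60)&(z>120)&(z<230)
    P=W[m]
    for lo in range(120,230,15):
        q=P[(P[:,2]>=lo)&(P[:,2]<lo+15)]
        if len(q):print(n,lo,len(q),np.round(q.min(0)),np.round(np.median(q,0)),np.round(q.max(0)))
    if n=="scene": save("s2",cv2.resize(im[140:300,280:440],(600,600),interpolation=3))
E
```

```text
[ 509.3366556  -333.67922977  275.80837294] [-0.6124207   0.09299846  2.0154737   0.11482215  0.51416146 -1.76778059] 39.59055483341217 [ 0.07333799  0.74183395 -1.40132759]
scene 135 4 [ 498. -328.  148.] [ 499. -325.  148.] [ 505. -322.  149.]
scene 150 38 [ 489. -352.  150.] [ 504. -321.  157.] [ 511. -310.  165.]
scene 165 62 [ 487. -352.  165.] [ 502. -346.  175.] [ 526. -310.  180.]
scene 180 88 [ 491. -350.  180.] [ 504. -337.  185.] [ 521. -316.  194.]
scene 195 19 [ 505. -341.  195.] [ 510. -335.  202.] [ 513. -328.  209.]
scene 210 13 [ 504. -340.  211.] [ 508. -339.  220.] [ 513. -329.  224.]
scene 225 7 [ 506. -340.  226.] [ 510. -330.  227.] [ 514. -326.  230.]
top 165 1 [ 516. -347.  176.] [ 516. -347.  176.] [ 516. -347.  176.]
top 180 8 [ 512. -343.  181.] [ 516. -339.  182.] [ 520. -338.  187.]
top 225 2 [ 506. -335.  225.] [ 508. -335.  225.] [ 509. -335.  226.]
```

View pics/s2.png

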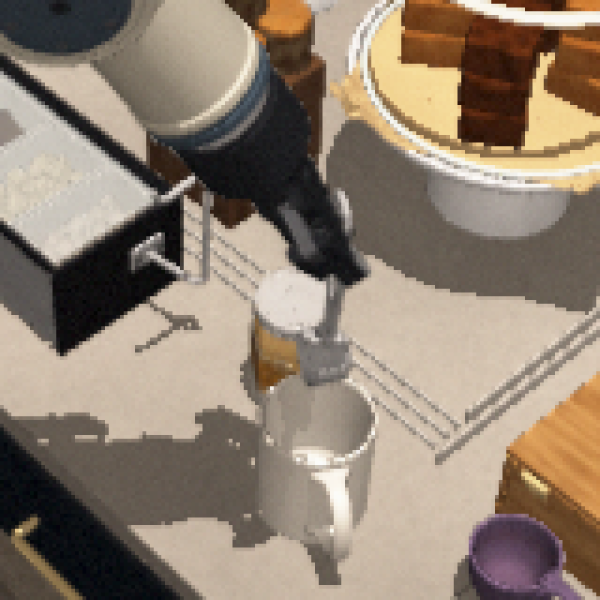

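The scoop hangs upright over the mug mouth, with the bowl at (325,360) above the opening at (318,415). I'm lowering it.

```bash
python3 - <<'E'
from h import *
t=down(np.pi/6,-.5)
for z in (275,225,180,150,138): row([507.5,-332.5,z],t)
E
```

```text
[ 0.001 -0.001  0.001] [ 0.0002 -0.0011 -0.    ]
[ 0.001 -0.001  0.001] [ 0.0251 -0.0011  0.0433]
[ 0.001 -0.001  0.001] [ 0.0476 -0.0011  0.0823]
[ 0.001 -0.001  0.001] [ 0.0625 -0.0011  0.1083]
[ 0.001 -0.001  0.001] [ 0.0685 -0.0011  0.1187]
```

In the tool's units: 0.1187 m / 0.8 = 0.1484, 0.1083 m / 0.8 = 0.1354.

Request:
move_arm(
  motion=[
    [0,0,0,0.0125,-0.0013,0.0213,0.015],
    [0,0,0,0.0313,-0.0013,0.0538,0.015],
    [0,0,0,0.05,-0.0013,0.0875,0.015],
    [0,0,0,0.0675,-0.0013,0.1175,0.015],
    [0,0,0,0.0781,-0.0013,0.1354,0.015],
    [0,0,0,0.0838,-0.0013,0.145,0.015],
    [0,0,0,0.0856,-0.0013,0.1484,0.015],
    [0,0,0,0.0856,-0.0013,0.1484,0.015],
  ],
)

```text
clock: 7.05
eef_pos: [508.1, -333.0, 139.4]
tcp_rot: [-3.142, 0.525, 2.643]
contact_force: [0.0, -0.9, -0.3]
opening: 0.336
grasp_force: 39.6
```

```bash
python3 - <<'E'
from h import *
s=sensors.sense();print(pose()[1],s["grasp_force"],s["contact_force"])
E
```

```text
[ 508.11876722 -333.0178107   139.44374007] 39.592886567115784 [ 0.01564858 -0.89298608 -0.28411446]
```

In the tool's units: 0.0026 m / 0.8 = 0.0033, 0.0015 m / 0.8 = 0.0019.

Request:
move_arm(
  motion=[
    [0,0,0,0.0019,0,0.0033,0.015],
    [0,0,0,0.0019,0,0.0033,0.015],
    [0,0,0,0.0019,0,0.0033,0.035],
    [0,0,0,0.0019,0,0.0033,0.05],
    [0,0,0,0.0019,0,0.0033,0.065],
    [0,0,0,0.0019,0,0.0033,0.065],
  ],
)

```text
clock: 7.8
eef_pos: [507.8, -333.2, 136.0]
tcp_rot: [-3.142, 0.524, 2.643]
contact_force: [0.5, 0.4, 0.3]
opening: 0.76
grasp_force: 0.0
```

In the tool's units: -0.14 m / 0.8 = -0.175, -0.11 m / 0.8 = -0.1375.

Request:
move_arm(
  motion=[
    [0,0,0,0,0,-0.0188,0.065],
    [0,0,0,0,0,-0.05,0.065],
    [0,0,0,0,0,-0.0938,0.065],
    [0,0,0,0,0,-0.1375,0.065],
    [0,0,0,0,0,-0.175,0.065],
    [0,0,0,0,0,-0.175,0.065],
  ],
)

```text
clock: 8.55
eef_pos: [446.2, -299.9, 260.1]
tcp_rot: [-3.14, 0.529, 2.643]
contact_force: [-0.4, 0.0, 1.0]
opening: 0.758
grasp_force: 0.0
```

```bash
python3 - <<'E'
from h import *
s=sensors.sense();print(pose()[1],s["qpos"],s["contact_force"])
im,W=cloud("scene");save("s3",cv2.resize(im[140:300,280:440],(600,600),interpolation=3))
x,y,z=W[...,0],W[...,1],W[...,2]
P=W[(abs(x-507)<75)&(abs(y+332)<75)&(z>110)&(z<185)]
for lo in range(110,185,15):
    q=P[(P[:,2]>=lo)&(P[:,2]<lo+15)]
    if len(q):print(lo,len(q),np.round(np.median(q,0)))
for z in(240,150,119):
  row([427,52,z],down(0,-np.pi/2))
row([427,-100,250],down(0,-np.pi/2))
E
```

```text
[ 446.166697   -299.85884793  260.11952731] [-0.63509386 -0.0075396   2.16454318  0.15076719  0.46446374 -1.82371017] [-0.40435489  0.01918798  1.04313959]
110 21 [ 542. -344.  117.]
125 26 [ 543. -362.  133.]
140 21 [ 551. -351.  150.]
155 26 [ 553. -364.  164.]
[0.281 0.475 1.046] [ 0.1695  0.2996 -0.0772]
[0.281 0.475 1.046] [0.2147 0.2997 0.0006]
[0.281 0.475 1.046] [0.2303 0.2997 0.0274]
[0.281 0.475 1.046] [ 0.1016  0.1662 -0.0491]
```

View pics/s3.png

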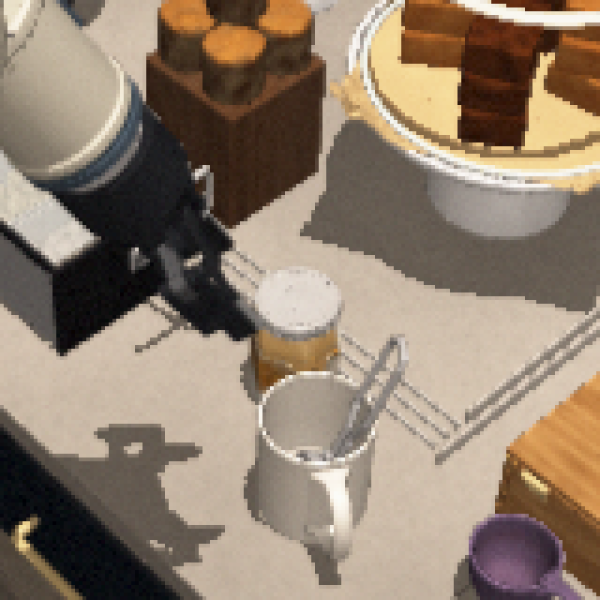

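The scoop stands bowl-down in the mug, leaning on its rim with the loop at (395,345), and the mug is upright. Next is the lid bar.

In the tool's units: 0.3 m / 0.8 = 0.375, 0.12 m / 0.8 = 0.15, 0.12 rad / 3.1416 = 0.0382.

Request:
move_arm(
  motion=[
    [0.0127,0.0223,0.0477,0.03,0.0538,-0.0138,0.05],
    [0.0255,0.0446,0.0955,0.06,0.1075,-0.0275,0.045],
    [0.0382,0.0637,0.1432,0.0913,0.1625,-0.0413,0.04],
    [0.0509,0.0859,0.191,0.1213,0.2125,-0.055,0.032],
    [0.0637,0.1082,0.2387,0.15,0.2675,-0.0688,0.032],
    [0.0764,0.1305,0.2865,0.1813,0.3213,-0.0825,0.032],
    [0.0894,0.1512,0.333,0.2119,0.375,-0.0963,0.032],
    [0.0894,0.1512,0.333,0.2119,0.375,-0.0963,0.032],
  ],
)

```text
clock: 9.6
eef_pos: [426.8, 56.1, 238.0]
tcp_rot: [-3.136, -0.004, 1.571]
contact_force: [-0.3, -1.7, -0.5]
opening: 0.375
grasp_force: 0.0
```

```bash
python3 - <<'E'
from h import *
s=sensors.sense();print(pose()[1],s["tcp_rot"],s["qpos"],s["opening"])
im,W=cloud("wrist");save("w3",im)
x,y,z=W[...,0],W[...,1],W[...,2]
m=(z>107)&(z<125)&(x>405)&(x<445)&(y>0)&(y<105)&(im.max(-1)<70)
P=W[m];print(len(P))
for c in(15,30,50,70,90):
    q=P[abs(P[:,1]-c)<6]
    if len(q):print(c,len(q),np.round(np.percentile(q[:,0],[3,50,97]),1),np.median(q[:,2]))
T=np.load("top.npz");W=T["W"];im=T["im"];x,y,z=W[...,0],W[...,1],W[...,2]
m=(z>107)&(z<125)&(x>405)&(x<445)&(y>12)&(y<92);P=W[m];print(np.percentile(P[:,0],[3,50,97]),np.polyfit(P[:,1],P[:,0],1))
t=down(0,-np.pi/2)
row([425,52,150],t)
E
```

```text
[426.77797822  56.07235377 237.95858997] [-3.13648317 -0.00388288  1.57085463] [0.12377733 0.0600259  2.03766401 0.00517343 1.04849984 0.12111792] 0.3748939722171731
658
15 1 [426.8 426.8 426.8] 115.46831913435324
50 96 [420.8 423.4 425.9] 116.59787364122681
70 104 [420.1 423.4 426. ] 116.73973187602036
90 134 [420.2 423.5 426.8] 116.44335792887279
[418.54419202 423.19193608 427.94301653] [1.26620105e-02 4.22479192e+02]
[-0.006 -0.007 -0.008] [-0.004  -0.0019  0.088 ]
```

View pics/w3.png

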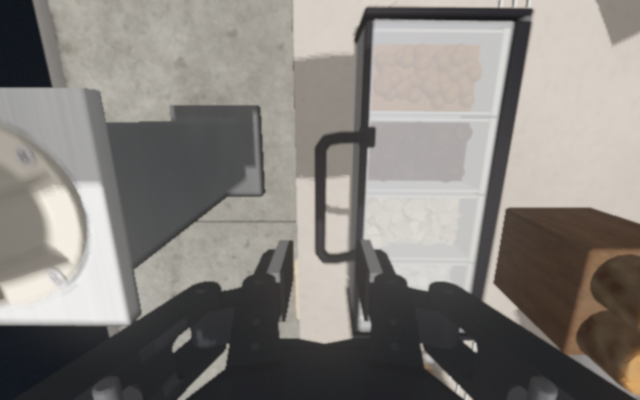

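The bar runs from (322,140) to (322,255), parallel to the pads. Its centre measures x≈423, y≈52, z≈112.

```bash
python3 - <<'E'
from h import *
t=down(0,-np.pi/2)
for z in(160,117):row([423.3,52,z],t)
E
```

```text
[-0.006 -0.007 -0.008] [-0.004  -0.0037  0.078 ]
[-0.006 -0.007 -0.008] [-0.0042 -0.0034  0.121 ]
```

In the tool's units: 0.121 m / 0.8 = 0.1513, -0.004 m / 0.8 = -0.005, -0.008 rad / 3.1416 = -0.0025.

Request:
move_arm(
  motion=[
    [-0.0019,-0.0022,-0.0025,-0.0025,-0.0025,0.0375,0.032],
    [-0.0019,-0.0022,-0.0025,-0.005,-0.0044,0.0875,0.032],
    [-0.0019,-0.0022,-0.0025,-0.005,-0.0044,0.125,0.032],
    [-0.0019,-0.0022,-0.0025,-0.005,-0.0044,0.1513,0.032],
    [-0.0019,-0.0022,-0.0025,-0.005,-0.0044,0.1513,0.032],
    [-0.0019,-0.0022,-0.0025,-0.005,-0.0044,0.1513,0.032],
  ],
)

```text
clock: 10.4
eef_pos: [423.7, 48.4, 118.3]
tcp_rot: [3.137, 0.006, 1.58]
contact_force: [-1.2, -1.0, 0.5]
opening: 0.376
grasp_force: 0.0
```

Request:
move_arm(
  motion=[
    [0,0,0,0,0,0,0.015],
    [0,0,0,0,0,0,0.002],
    [0,0,0,0,0,0,0],
    [0,0,0,0,0,0,0],
    [0,0,0,0,0,0,0],
  ],
  grip_force=50,
)

```text
clock: 11.02
eef_pos: [422.7, 48.6, 118.8]
tcp_rot: [3.138, 0.005, 1.579]
contact_force: [-4.9, -0.4, 9.3]
opening: 0.089
grasp_force: 48.9
```

```bash
python3 - <<'E'
from h import *
s=sensors.sense();R0,p=pose();print(p,s["tcp_rot"],s["contact_force"],s["grasp_force"],s["opening"])
h=np.array([423.3+162,52,92]);b=np.array([-162,0,20])
for a in range(4,64,4):
    c=R.from_euler('y',np.deg2rad(a)).apply(b)-b
    print(a,np.round(R0.inv().apply(c)/1000,4))
E
```

```text
[422.70429026  48.63795545 118.81821675] [3.1382592  0.00529527 1.57908339] [-4.85507062 -0.42300289  9.27846105] 48.87951135635376 0.08906319139980202
4 [-0.0001  0.0018 -0.0112]
8 [-0.0002  0.0044 -0.0223]
12 [-0.0002  0.0078 -0.0332]
16 [-0.0003  0.0119 -0.0438]
20 [-0.0004  0.0168 -0.0541]
24 [-0.0005  0.0224 -0.0641]
28 [-0.0006  0.0286 -0.0736]
32 [-0.0007  0.0355 -0.0827]
36 [-0.0008  0.043  -0.0913]
40 [-0.0009  0.0511 -0.0993]
44 [-0.0011  0.0597 -0.1067]
48 [-0.0012  0.0688 -0.1135]
52 [-0.0013  0.0784 -0.1197]
56 [-0.0014  0.0884 -0.1252]
60 [-0.0015  0.0988 -0.13  ]
```

The bar is gripped (opening 7.6 mm, 49 N). I'm raising it along the hinge arc.

In the tool's units: -0.0736 m / 0.8 = -0.092, -0.0641 m / 0.8 = -0.0801.

Request:
move_arm(
  motion=[
    [0,0,0,0,0.0023,-0.014,0],
    [0,0,0,0,0.0055,-0.0279,0],
    [0,0,0,0,0.0098,-0.0415,0],
    [0,0,0,0,0.0149,-0.0548,0],
    [0,0,0,0,0.021,-0.0676,0],
    [0,0,0,0,0.028,-0.0801,0],
    [0,0,0,-0.0013,0.0358,-0.092,0],
    [0,0,0,-0.0013,0.0358,-0.092,0],
  ],
)

```text
clock: 12.02
eef_pos: [449.8, 48.6, 192.7]
tcp_rot: [-3.142, 0.005, 1.579]
contact_force: [-11.8, 2.3, 5.9]
opening: 0.089
grasp_force: 49.1
```

```bash
python3 - <<'E'
from h import *
s=sensors.sense();R0,p=pose();print(p,s["tcp_rot"],s["contact_force"],s["grasp_force"],s["opening"])
im,W=cloud("scene")
b=np.array([-162,0,20]);B=lambda a:R.from_euler('y',np.deg2rad(a)).apply(b)
for a in range(32,64,4): print(a,np.round(R0.inv().apply(B(a)-B(28))/1000,4))
E
```

```text
[449.7854951   48.55229943 192.72943733] [-3.14157033  0.00458303  1.57854971] [-11.82245388   2.28007993   5.93154224] 49.06984627246857 0.08858879435443673
32 [-0.0001  0.0069 -0.0091]
36 [-0.0002  0.0143 -0.0177]
40 [-0.0003  0.0224 -0.0257]
44 [-0.0004  0.031  -0.0332]
48 [-0.0005  0.0401 -0.0401]
52 [-0.0006  0.0497 -0.0463]
56 [-0.0007  0.0596 -0.0518]
60 [-0.0008  0.07   -0.0566]
```

In the tool's units: 0.07 m / 0.8 = 0.0875, 0.0596 m / 0.8 = 0.0745.

Request:
move_arm(
  motion=[
    [0,0,0,0,0.0086,-0.0114,0],
    [0,0,0,0,0.0179,-0.0221,0],
    [0,0,0,0,0.028,-0.0321,0],
    [0,0,0,0,0.0388,-0.0415,0],
    [0,0,0,0,0.0501,-0.0501,0],
    [0,0,0,0,0.0621,-0.0579,0],
    [0,0,0,0,0.0745,-0.0648,0],
    [0,0,0,0,0.0875,-0.0708,0],
  ],
)

```text
clock: 13.08
eef_pos: [521.8, 48.8, 251.2]
tcp_rot: [3.136, 0.006, 1.579]
contact_force: [-6.3, -2.8, 10.7]
opening: 0.088
grasp_force: 51.3
```

Request:
move_arm(
  motion=[
    [0,0,0,0,0,0,0],
    [0,0,0,0,0,0,0],
    [0,0,0,0,0,0,0],
    [0,0,0,0,0,0,0],
  ],
)

```text
clock: 13.58
eef_pos: [522.1, 48.8, 251.3]
tcp_rot: [3.135, 0.006, 1.579]
contact_force: [-7.1, -2.6, 13.2]
opening: 0.093
grasp_force: 51.6
```

```bash
python3 - <<'E'
from h import *
s=sensors.sense();R0,p=pose();print(p,s["tcp_rot"],s["contact_force"],s["grasp_force"],s["opening"],s["clock"])
im,W=cloud("scene");save("s4",cv2.resize(im[80:330,200:440],(576,600),interpolation=3))
x,y,z=W[...,0],W[...,1],W[...,2]
m=(im.max(-1)<60)&(z>105)&(z<235)&(x>485)&(x<590)&((y<-60)&(y>-115)|(y>165)&(y<215))
P=W[m];print(len(P),np.rad2deg(np.arctan2(P[:,2]-92,585-P[:,0])).round()[::max(1,len(P)//25)], np.rad2deg(np.arctan(np.polyfit(P[:,2],P[:,0],1)[0])))
E
```

```text
[522.10968907  48.7634968  251.28814231] [3.13486025 0.00588747 1.579098  ] [-7.07745995 -2.57582817 13.15403716] 51.609891057014465 0.09336415658406305 13.575
55 [63. 61. 60. 61. 60. 61. 63. 61. 62. 61. 60. 62. 65. 62. 60. 61. 60. 61.
 60. 62. 60. 61. 60. 61. 60. 63. 67. 69.] -29.968543697957465
```

View pics/s4.png

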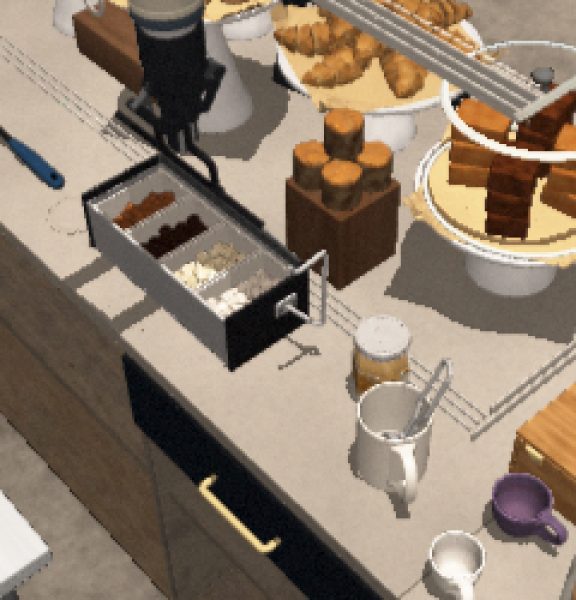

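The lid is up with its bar in the gripper at (190,165), and its edges measure about 60° (line fit 60.0°). The scoop is still standing in the mug at (430,400), and the cups and jar look untouched. Handing in.

```bash
python3 -c "
from h import *
print(order.sign_off())"
```

```text
the job is handed in; nothing more can be done
None
```

The job is handed in: the scoop is standing bowl-down in the tall mug, the lid is held by its bar at about 60°, and the cups and honey jar look undisturbed; no verdict came back.

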